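# Shut the bench down from the switch strip

## Robot

A 6-joint arm with a two-finger parallel gripper is mounted at the origin on a cart in front of the work surface, level with it; the furniture and walls round the work are solid. World frame = base frame: x ahead of the robot, y to its left, z up, the work surface at z = 0. Lengths are in mm, angles in rad, forces in N, time in s.
With the tool pointing down it reaches from about 275 to 875 mm from the base axis. Payload 12.5 kg.
Tool frame: the origin (TCP) lies at the very end of the fingers, on their centre line; the grasp point (between the pads) lies behind it (ctrl.grip_depth is the z of the grasp point in the tool frame, in mm); z points along the fingers, y is the direction in which the jaws open and shut (so a half turn about z gives the same grasp; the last joint's range is limited). The gripper opens to 85 mm and grips with 20 to 120 N. Pads are 22 mm wide; open, the fingers measure 114 mm over their backs; the gripper's body (76 mm by 85 mm) begins 54 mm behind the grasp point. The pads swing forward as they close: fully open they stand 13 mm farther back than shut.
Start: joints at [1.112, 0.351, 1.652, -0, 1.139, -0.085], TCP at [200.804, 512.018, 231.29] pointing down, gripper open.
Joint ranges: [-2.75, 2.75], [-0.79, 2.1], [0.01, 2.65], [-1.57, 4.71], [0.07, 3.14], [-2.87, 2.87]. Speed limits (rad/s): [2.22, 2.22, 2.79, 3.14, 3.14, 3.14].

## Interface

Orientations are given as a 3x3 rotation matrix whose columns are the frame's x, y, z axes.
In Python, from plant import sensors, capture, camera_info, ctrl gives the robot as it stands.
- The arm moves only by the shell command python3 -m handwheel 'ROWS' [FORCE]. ROWS is JSON, a list of rows, each a list of 3 entries, a list of its own where there are three numbers: the shift along the tool's x, y, z in m, then the turn, a rotation vector about the tool's x, y, z in degrees, then the closure, from 0 (fully open) to 1 (shut). In form: [[[dx, dy, dz], [rx, ry, rz], jaw], ...]. A call has 1 to 10 rows; each row shifts and turns the commanded pose from where the row before left it, along the tool's axes as they then stand; what a row does not reach is not made up. A row lasts 1/10 s, in which the tool goes at most 50 mm and 8.59 degrees, less where a joint would pass 70% of its speed; a pose out of reach is approached as far as the arm can. A call with a gripper value outside its range is refused whole. The fingers move at their own pace and stop on an object; FORCE is the grip in N (left out, the last holds). Time passes only in rows, so rows that do not move let the fingers close. It gives the time, the measured TCP pose, the force and the opening at its end, in the units of the state.
- sensors.observe(): the state, without advancing time (a new reading comes with each control period).
- capture(name): name is "side" or "top" or "wrist"; returns the picture (420x560x3 uint8, red, green, blue); there is no depth.
- camera_info(name): a dict with "intrinsics" (3x3 intrinsics, pixels), "position" and "orientation" of the camera in the world. Camera axes: x right, y up, looking along -z (the intrinsics and any distortion apply to the point x, -y, -z); pixel columns grow to the right and rows downward; lengths in mm; the calibration is good to about 2 mm. A picture is of the moment at which its call begins: read the wrist's pose just before it. camera_info takes no time and is no camera call; for the wrist camera it gives the pose at the moment of the call.
- ctrl.job_done(): hands the job in, once; it reports no verdict.
The state is a dict: "time": time; "joint_pos": joint angles; "qvel": joint speeds; "joint_efforts": joint torques, N m; "eef_pos": TCP position; "eef_rot": TCP orientation; "ft_force": force on the tool from outside, world axes, zero at the start; "moment": the same for the moment, N m; "gripper_width": opening from 0.0 (shut) to 1.0 (fully open).
Only numpy, scipy, OpenCV 4.12 (cv2) and the standard library are available. Lean on these libraries where they do the work, as an engineer would, in place of code of your own. Each camera call takes 0.05 s, during which the arm holds its last target.

## Task

Shut the bench down for the night from the switch strip: with the fingertips push in the mushroom head first (stops the machine), then the long bar (extraction), then the small round button (lamps). Press each one gently, well down towards its collar; it stays where it is pushed. Leave the square switch (the battery charger) as it is, do not disturb the tools and small things lying about, and end with the hand clear.

Things in the scene. Friction and masses are not known exactly. Their poses are not given: they have to be found in the camera images.
- strip: fixed flat aluminium strip on the bench, 96 x 362 x 24 mm, long axis along its y; origin at the centre of its underside. Four switch stations stand on its top in one row along y, 85 mm apart (centres at y = -127.5, -42.5, 42.5, 127.5 mm of the strip, in an order that varies). It stands at any yaw up to about 0.3 rad
- mushroom_station: fixed grey switch box, 66 x 50 x 28 mm (x, y, z), whose black head is a round mushroom 40 mm across; origin at the centre of the box's underside, 24 mm above the bench; the head's top lies 60 mm above the origin when out
- bar_station: the same grey box with a long narrow black bar as its head, 12 mm in x by 42 mm in y; head's top 52 mm above the origin when out
- round_station: the same grey box with a small round black button, 20 mm across; head's top 52 mm above the origin when out
- square_station: the same grey box with a square black head, 30 x 30 mm: not to be pressed; head's top 52 mm above the origin when out
- mushroom_top (a point): centre of the mushroom head's top face; moves with the head. The dome is flat over the middle 18 mm
- bar_top (a point): centre of the bar's flat top; moves with it
- round_top (a point): centre of the small round button's flat top; moves with it
- square_top (a point): centre of the square head's flat top; moves with it
- mushroom_head (a joint): how far the mushroom head is pushed straight down, m: 0 out, 0.014 at the stop. It starts 0 to 0.003, slides against about 3 N of friction (no spring) and stays where it is left. Well down means past 0.009. The stop is a spring cushion, which gives up to 8 mm more (not counted by this value), from about 4 N at first to 14 N, and comes back when let go; beyond that it is hard. At the stop its top is 18 mm above the box
- bar_head (a joint): the same for the long bar; at the stop its top is 10 mm above the box
- round_head (a joint): the same for the small round button; at the stop its top is 10 mm above the box
- square_head (a joint): the same for the square head, which must not be pressed
- rub_stone: loose grey stone, 22 x 26 x 14 mm, lying on the strip between two boxes; origin under its centre
- center_punch: loose steel centre punch, 88 mm long, 8 mm thick, lying across the strip between two boxes; origin under its centre
- tape_measure: loose tape measure, 35 x 73 x 60 mm; origin under its centre
- glue_bottle: loose white glue bottle, 51 mm across, 170 mm high, standing behind the strip; origin under its centre
- polish_tin: loose flat round tin, 71 mm across, 24 mm high, behind the strip; origin under its centre

How it is judged:
By the outcome, as a careful person would: the job done as asked, in the order asked, and still so for the second after the job is handed in, with the robot touching nothing.
It also fails if it takes over 38 s, if anything falls off the work surface, if the arm or the gripper's body presses on something with over 40 N, if the wrist force passes 120 N, or if a joint passes its speed limit or range.

## Working session

There is one attempt and no reset: what is moved stays moved. The work goes in short steps, Python scripts to look and compute and a shell command to move; the robot and the scene stay as the last step left them, time stands still between calls to the robot, and variables do not carry over. Pictures are saved under pics/ and viewed, and the job is handed in when it is done.

```bash
mkdir -p pics; ls
python3 - <<'E'
from plant import sensors, capture, camera_info, ctrl
import cv2, numpy as np
for n in ["side","top","wrist"]:
    i=camera_info(n); print(n,{k:np.round(np.array(v),3).tolist() for k,v in i.items() if not isinstance(v,str)})
    cv2.imwrite(f"pics/{n}0.png",capture(n)[:,:,::-1])
s=sensors.observe(); print({k:np.round(np.array(v),3).tolist() for k,v in s.items()}); print(ctrl.grip_depth)
E
```

```text
pics
side {'intrinsics': [[540.589, 0.0, 276.588], [0.0, 540.589, 205.213], [0.0, 0.0, 1.0]], 'position': [472.541, -932.516, 526.161], 'orientation': [[0.985, 0.084, -0.151], [-0.173, 0.442, -0.88], [-0.007, 0.893, 0.45]]}
top {'intrinsics': [[425.186, 0.0, 282.289], [0.0, 425.186, 204.529], [0.0, 0.0, 1.0]], 'position': [469.668, -22.8, 931.49], 'orientation': [[0.027, 0.985, -0.169], [-1.0, 0.027, -0.004], [0.001, 0.169, 0.986]]}
wrist {'intrinsics': [[316.365, 0.0, 277.254], [0.0, 316.365, 214.172], [0.0, 0.0, 1.0]], 'position': [139.258, 536.612, 373.02], 'orientation': [[0.365, -0.899, -0.243], [0.931, 0.352, 0.097], [-0.002, -0.262, 0.965]]}
{'time': 0.15, 'joint_pos': [1.112, 0.351, 1.652, -0.0, 1.139, -0.085], 'qvel': [0.0, -0.0, -0.001, -0.001, -0.001, 0.0], 'joint_efforts': [0.001, -50.624, -29.15, -0.0, 0.003, 0.0], 'eef_pos': [200.701, 511.803, 230.875], 'eef_rot': [[-0.931, 0.365, -0.0], [0.365, 0.931, -0.001], [0.0, -0.001, -1.0]], 'ft_force': [-0.416, -0.498, -0.307], 'moment': [0.045, 0.011, 0.026], 'gripper_width': 0.998}
-18.700000000000003
```

View pics/top0.png

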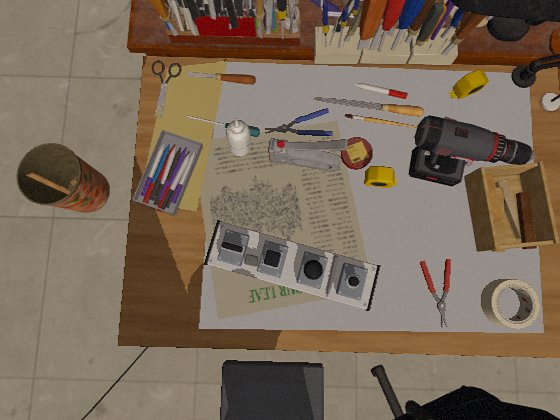

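View pics/side0.png

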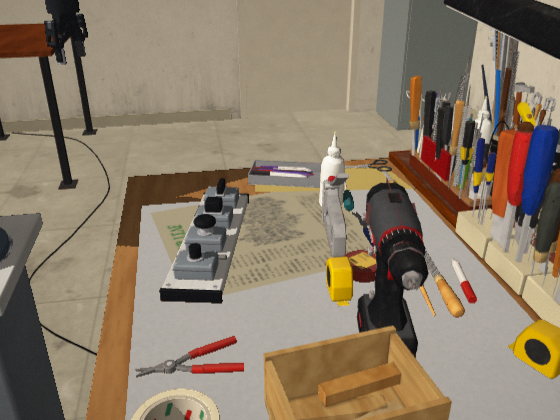

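View pics/wrist0.png

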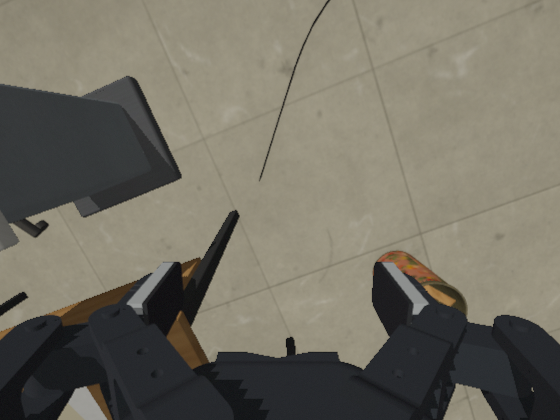

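Top view: the strip runs from about (208,243) to (378,288). From left to right it holds the bar (232,242), square (272,258), mushroom (313,269) and round (353,281). Next I'll zoom in and measure.

```bash
cat > h.py <<'E'
import numpy as np, cv2
from plant import camera_info
def ray(n,uv,info=None):
    i=info or camera_info(n); K=np.array(i["intrinsics"]);R=np.array(i["orientation"]);p=np.array(i["position"])
    d=np.linalg.inv(K)@np.array([uv[0],uv[1],1.]); return p,R@np.array([d[0],-d[1],-d[2]])
def onz(n,uv,z,info=None):
    p,d=ray(n,uv,info); return p+d*(z-p[2])/d[2]
def proj(n,P,info=None):
    i=info or camera_info(n); K=np.array(i["intrinsics"]);R=np.array(i["orientation"]);p=np.array(i["position"])
    c=R.T@(np.array(P)-p); q=K@np.array([c[0],-c[1],-c[2]]); return q[:2]/q[2]
E
python3 - <<'E'
from h import *
im=cv2.imread('pics/top0.png')
c=im[205:325,195:390]
cv2.imwrite('pics/top0z.png',cv2.resize(c,None,fx=4,fy=4,interpolation=cv2.INTER_CUBIC))
c=im=cv2.imread('pics/side0.png')[165:310,150:260]
cv2.imwrite('pics/side0z.png',cv2.resize(c,None,fx=4,fy=4,interpolation=cv2.INTER_CUBIC))
E
```

```text
(no output)
```

View pics/top0z.png

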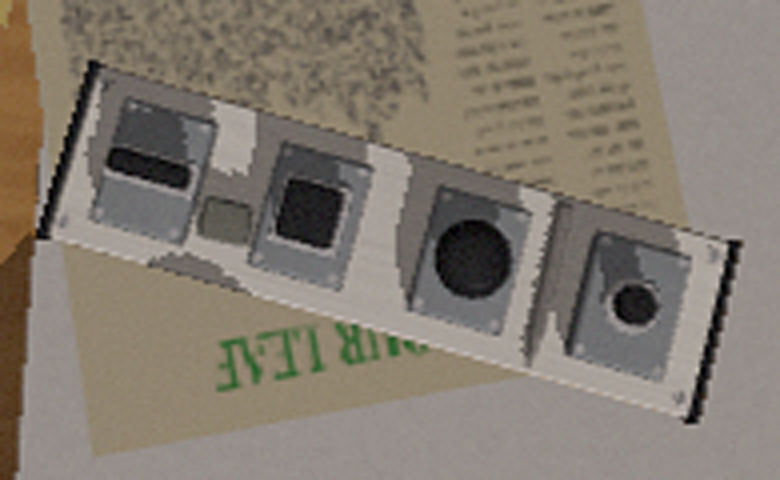

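View pics/side0z.png

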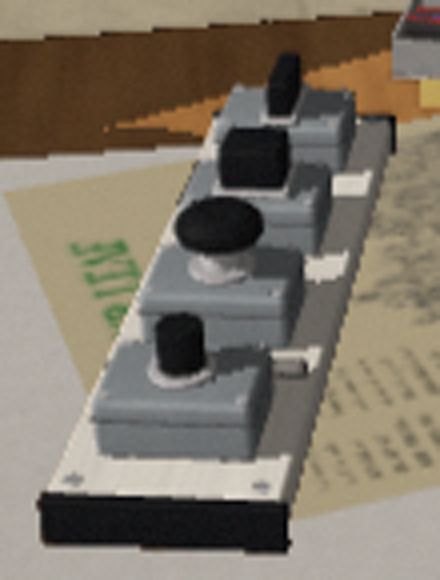

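Zoomed: the punch lies between the mushroom and the round button, at zoom (545,280). The stone lies between the bar and the square, at zoom (226,220). Next I'll locate the heads in both views.

```bash
python3 - <<'E'
from h import *
res={}
for n,(x0,y0,x1,y1),thr in [('top',(200,215,380,315),62),('side',(160,170,250,275),62)]:
    im=cv2.imread(f'pics/{n}0.png'); m=np.zeros(im.shape[:2],np.uint8)
    m[y0:y1,x0:x1]=(im[y0:y1,x0:x1].max(2)<thr)*255
    N,l,s,c=cv2.connectedComponentsWithStats(m,connectivity=4)
    for k in range(1,N):
        if s[k,4]>40: print(n,s[k],c[k].round(2))
E
python3 - <<'E'
from h import *
# strip corners in top zoom -> px ; z=24 top face
for u,v in [(95,62),(738,240),(690,420),(42,237)]:
    p=(u/4+195-.4,v/4+205-.4); print(onz('top',p,24).round(1))
E
```

```text
top [204 220  17  45 120] [211.41 241.91]
top [221 242  21  10 125] [231.55 246.46]
top [264 249  17  18 216] [271.75 257.79]
top [304 260  19  20 303] [312.67 269.2 ]
top [336 263  11  30  48] [340.02 277.52]
top [366 265  14  46 104] [372.82 287.52]
top [348 276  11  10  84] [353.24 280.69]
side [217 178   9  16 117] [220.78 185.55]
side [205 197  18  15 250] [213.36 204.1 ]
side [229 207   4  19  50] [230.46 215.44]
side [194 214  22  15 262] [204.57 221.06]
side [221 229   5  21  61] [223.33 237.69]
side [189 243  13  16 174] [194.79 250.63]
side [213 254   5  21  67] [215.1  264.09]
[588. 117.  24.]
[ 502.4 -227.7   24. ]
[ 409.  -201.7   24. ]
[494.  140.2  24. ]
```

Run:
```python
from h import *
px={'bar':((231.55,246.46),75),'square':((271.75,257.79),75),'mush':((312.67,269.2),83),'round':((353.24,280.69),75)}
P=np.array([onz('top',p,z) for p,z in px.values()]); print(P.round(1)); print(np.linalg.norm(np.diff(P,axis=0),axis=1))
C=np.array([[588,117],[502.4,-227.7],[409,-201.7],[494,140.2]]); c=C.mean(0); print(c)
d=(C[0]+C[3]-C[1]-C[2]);d/=np.linalg.norm(d); print(d, 'yaw',np.arctan2(-d[0],d[1]))
for k in (127.5,42.5,-42.5,-127.5): print((c+k*d).round(1))
dd=P[0,:2]-P[3,:2]; print('yaw heads',np.arctan2(-dd[0],dd[1]))
# two-view check: project to side
for nme,q in zip(px,P):print(nme,proj('side',q).round(1))
```

```text
[[ 528.7   79.9   75. ]
 [ 508.3   -1.6   75. ]
 [ 487.7  -83.2   83. ]
 [ 467.5 -164.5   75. ]]
[83.98090066 84.53808281 84.18990615]
[498.35 -43.05]
[0.24113853 0.97049071] yaw -0.24353882867447235
[529.1  80.7]
[508.6  -1.8]
[488.1 -84.3]
[ 467.6 -166.8]
yaw heads -0.24515403771704092
bar [219.6 180.9]
square [212.3 199. ]
mush [203.4 216. ]
round [194.  244.4]
```

Both views agree on the heads: mushroom about (488,-84), bar (529,80), round (467,-166), strip yaw -0.244. I'll shut the jaws and travel high towards the mushroom.

```bash
python3 -m handwheel '[[[-0.0323,-0.030,0],[0,0,0],1],[[-0.0323,-0.030,0],[0,0,0],1],[[-0.0323,-0.030,0],[0,0,0],1],[[-0.0323,-0.030,0],[0,0,0],1],[[-0.0323,-0.030,0],[0,0,0],1],[[-0.0323,-0.030,0],[0,0,0],1],[[-0.0323,-0.030,0],[0,0,0],1],[[-0.0323,-0.030,0],[0,0,0],1],[[-0.0323,-0.030,0],[0,0,0],1],[[-0.0323,-0.030,0],[0,0,0],1]]' 30
```

```text
time: 1.15
eef_pos: [392.3, 113.0, 231.4]
eef_rot: [[-0.931, 0.365, 0.0], [0.365, 0.931, 0.0], [-0.0, 0.0, -1.0]]
ft_force: [0.5, 0.8, -0.4]
gripper_width: -0.003
```

```bash
python3 -m handwheel '[[[-0.0322,-0.0296,0.005],[0,0,0],1],[[-0.0322,-0.0296,0.005],[0,0,0],1],[[-0.0322,-0.0296,0.010],[0,0,0],1],[[-0.0322,-0.0296,0.010],[0,0,0],1],[[-0.0322,-0.0296,0.010],[0,0,0],1],[[0,0,0.020],[0,0,-3.7],1],[[0,0,0.020],[0,0,-3.7],1],[[0,0,0.015],[0,0,0],1],[[0,0,0.010],[0,0,0],1],[[0,0,0],[0,0,0],1]]'
python3 - <<'E'
from h import *
from plant import *
for n in ["wrist","side"]:
    cv2.imwrite(f"pics/{n}1.png",capture(n)[:,:,::-1])
print(sensors.observe()['eef_pos'])
for nm,p in dict(m=[488,-83.7,83],r=[467.5,-165.8,75],b=[529,80.3,75]).items(): print(nm,proj('wrist',p),proj('side',p))
print('tcp',proj('side',sensors.observe()['eef_pos']),proj('wrist',sensors.observe()['eef_pos']))
a=cv2.imread('pics/side1.png')[100:300,120:290]; cv2.imwrite('pics/side1z.png',cv2.resize(a,None,fx=3,fy=3,interpolation=cv2.INTER_CUBIC))
E
```

```text
time: 2.15
eef_pos: [487.2, -81.6, 125.3]
eef_rot: [[-0.97, 0.242, -0.002], [0.242, 0.97, 0.001], [0.002, 0.0, -1.0]]
ft_force: [0.0, 0.5, 0.7]
gripper_width: 0.003
[488.02280076 -81.75772349 126.70736087]
m [273.5306286  239.35985877] [203.59685792 216.08735548]
r [142.87813845 235.11221189] [193.95600786 244.81848258]
b [535.27263743 235.35474253] [219.73607281 180.83519704]
tcp [201.82099189 193.13258113] [276.29280745 268.79873489]
```

View pics/wrist1.png

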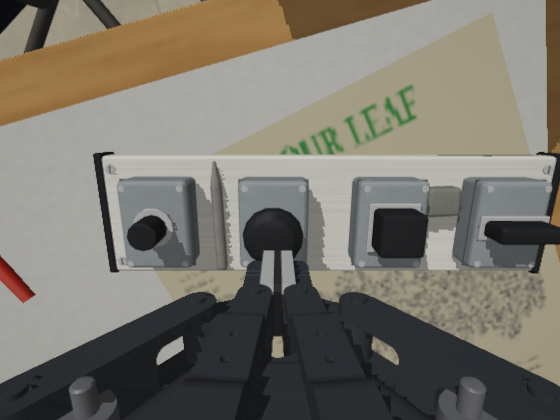

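View pics/side1z.png

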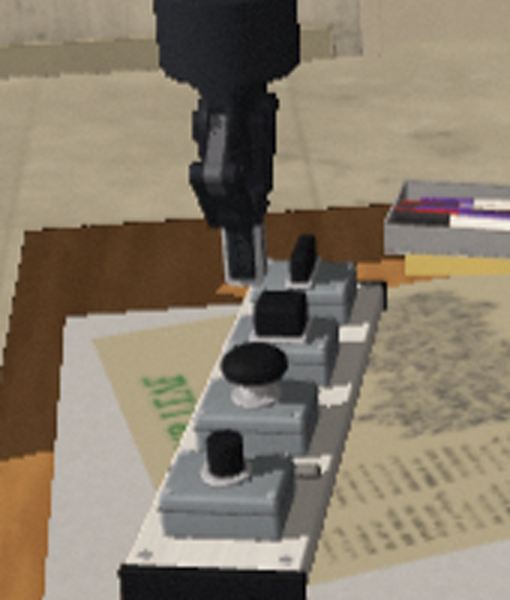

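Wrist view: the mushroom is centred at about (273,236), within 2-3 px of the prediction, and the round and bar match too. Side view: the fingertip is above the mushroom. I'll descend slowly.

```bash
python3 -m handwheel '[[[0,-0.002,0.010],[0,0,0],1],[[0,0,0.013],[0,0,0],1],[[0,0,0.010],[0,0,0],1],[[0,0,0.005],[0,0,0],1],[[0,0,0.002],[0,0,0],1],[[0,0,0.002],[0,0,0],1],[[0,0,0.002],[0,0,0],1],[[0,0,0.002],[0,0,0],1]]'; python3 -m handwheel '[[[0,0,0.002],[0,0,0],1],[[0,0,0.002],[0,0,0],1]]'; python3 -m handwheel '[[[0,0,0.002],[0,0,0],1],[[0,0,0.002],[0,0,0],1]]'
```

```text
time: 3.05
eef_pos: [487.5, -83.8, 80.5]
eef_rot: [[-0.97, 0.242, 0.001], [0.242, 0.97, -0.0], [-0.001, -0.0, -1.0]]
ft_force: [-1.8, 0.7, 2.6]
gripper_width: 0.003
time: 3.25
eef_pos: [487.5, -83.8, 76.4]
eef_rot: [[-0.97, 0.242, 0.001], [0.242, 0.97, -0.0], [-0.001, 0.0, -1.0]]
ft_force: [-0.4, -0.7, 2.4]
gripper_width: 0.001
time: 3.45
eef_pos: [487.5, -83.8, 72.2]
eef_rot: [[-0.97, 0.242, 0.0], [0.242, 0.97, -0.0], [-0.0, -0.0, -1.0]]
ft_force: [-0.1, 0.2, 2.7]
gripper_width: 0.001
```

```bash
python3 -m handwheel '[[[0,0,0.002],[0,0,0],1],[[0,0,0.0015],[0,0,0],1]]'; python3 -m handwheel '[[[0,0,0.0015],[0,0,0],1],[[0,0,0],[0,0,0],1]]'
```

```text
time: 3.65
eef_pos: [487.5, -83.8, 68.8]
eef_rot: [[-0.97, 0.242, 0.0], [0.242, 0.97, -0.0], [-0.0, 0.0, -1.0]]
ft_force: [-0.1, -0.4, 5.3]
gripper_width: 0.0
time: 3.85
eef_pos: [487.5, -83.8, 67.4]
eef_rot: [[-0.97, 0.242, 0.0], [0.242, 0.97, -0.0], [-0.0, -0.0, -1.0]]
ft_force: [-0.0, 0.6, 7.6]
gripper_width: -0.003
```

The mushroom is on its cushion at 7.6 N. I'll lift straight up and move along the strip to the bar.

```bash
python3 -m handwheel '[[[0,0,-0.005],[0,0,0],1],[[0,0,-0.015],[0,0,0],1],[[0,0,-0.025],[0,0,0],1],[[0,0,-0.015],[0,0,0],1],[[0,0.0335,0],[0,0,0],1],[[0,0.034,0],[0,0,0],1],[[0,0.034,0],[0,0,0],1],[[0,0.034,0],[0,0,0],1],[[0,0.034,0],[0,0,0],1],[[0,0,0],[0,0,0],1]]'
python3 - <<'E'
from h import *
from plant import *
s=sensors.observe()
for n in ["wrist","side"]:
    cv2.imwrite(f"pics/{n}2.png",capture(n)[:,:,::-1])
print(s['eef_pos'],s['ft_force'])
for nm,p in dict(m=[487.8,-83.8,70],r=[467.5,-165.8,75],b=[529,80.3,75]).items(): print(nm,proj('wrist',p),proj('side',p))
a=cv2.imread('pics/side2.png')[100:300,120:290]; cv2.imwrite('pics/side2z.png',cv2.resize(a,None,fx=3,fy=3,interpolation=cv2.INTER_CUBIC))
E
```

```text
time: 4.85
eef_pos: [528.6, 83.7, 127.1]
eef_rot: [[-0.971, 0.239, -0.0], [0.239, 0.971, 0.0], [0.0, 0.0, -1.0]]
ft_force: [-1.0, -0.9, -0.2]
gripper_width: -0.003
[528.58216801  83.68642753 127.06594052] [-0.98929313 -0.89071212 -0.21218633]
m [ 20.96282936 233.02777288] [203.98737543 222.6305441 ]
r [-115.13125112  235.47137187] [193.95600786 244.81848258]
b [275.88136705 236.3181136 ] [219.73607281 180.83519704]
```

View pics/wrist2.png

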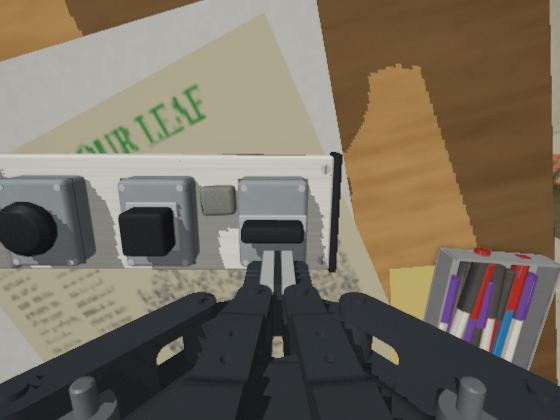

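View pics/side2z.png

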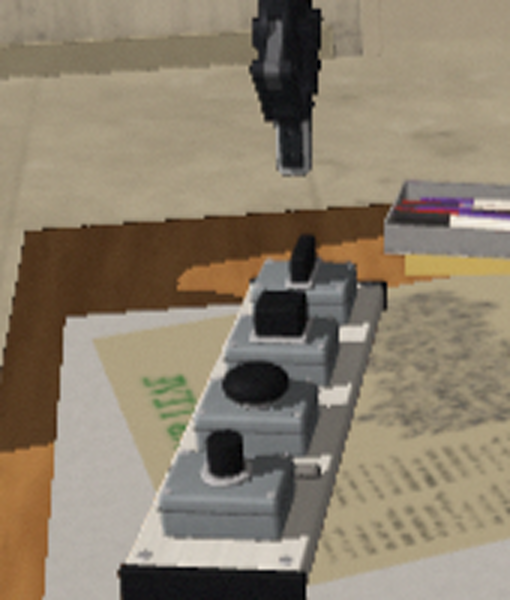

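Side view: the mushroom is visibly down near its collar and the bar is still out. The TCP reads about 3 mm too far in y, so I'll let it settle and read again.

```bash
python3 -m handwheel '[[[0,0,0.010],[0,0,0],1],[[0,0,0],[0,0,0],1]]'
python3 - <<'E'
from h import *
from plant import *
print(sensors.observe()['eef_pos'])
im=cv2.imread('pics/wrist2.png')[210:250,230:315].max(2); m=(im<45).astype(np.uint8)
N,l,s,c=cv2.connectedComponentsWithStats(m)
for k in range(1,N):
  if s[k,4]>100: print(s[k],c[k]+[230,210])
E
```

```text
time: 5.15
eef_pos: [527.4, 79.8, 115.8]
eef_rot: [[-0.97, 0.243, -0.002], [0.243, 0.97, -0.0], [0.002, -0.001, -1.0]]
ft_force: [-0.0, 0.2, -0.0]
gripper_width: 0.0
[527.39631085  79.78982504 115.83994432]
[  11   10   63   23 1208] [272.42218543 231.63327815]
```

```bash
python3 -m handwheel '[[[-0.0013,0.0005,0.015],[0,0,0],1],[[0,0,0.015],[0,0,0],1],[[0,0,0.006],[0,0,0],1],[[0,0,0.002],[0,0,0],1],[[0,0,0.002],[0,0,0],1],[[0,0,0.002],[0,0,0],1],[[0,0,0.002],[0,0,0],1]]'; python3 -m handwheel '[[[0,0,0.002],[0,0,0],1],[[0,0,0.002],[0,0,0],1],[[0,0,0.002],[0,0,0],1]]'; python3 -m handwheel '[[[0,0,0.002],[0,0,0],1],[[0,0,0.002],[0,0,0],1]]'
```

```text
time: 5.85
eef_pos: [530.0, 80.9, 73.6]
eef_rot: [[-0.97, 0.242, 0.001], [0.242, 0.97, 0.0], [-0.001, 0.0, -1.0]]
ft_force: [-0.3, 0.8, 3.2]
gripper_width: 0.0
time: 6.15
eef_pos: [530.0, 80.9, 67.4]
eef_rot: [[-0.97, 0.242, 0.001], [0.242, 0.97, -0.0], [-0.001, 0.0, -1.0]]
ft_force: [-0.3, -0.5, 3.5]
gripper_width: 0.002
time: 6.35
eef_pos: [530.0, 80.9, 63.2]
eef_rot: [[-0.97, 0.242, 0.001], [0.242, 0.97, -0.0], [-0.001, 0.0, -1.0]]
ft_force: [1.0, -0.4, 3.5]
gripper_width: 0.004
```

```bash
python3 -m handwheel '[[[0,0,0.0015],[0,0,0],1],[[0,0,0],[0,0,0],1]]'
```

```text
time: 6.55
eef_pos: [530.0, 80.9, 61.8]
eef_rot: [[-0.97, 0.242, 0.0], [0.242, 0.97, 0.0], [-0.0, 0.0, -1.0]]
ft_force: [1.5, -0.2, 4.2]
gripper_width: -0.005
```

```bash
python3 -m handwheel '[[[0,0,0.0015],[0,0,0],1],[[0,0,0.001],[0,0,0],1]]'
```

```text
time: 6.75
eef_pos: [530.0, 80.9, 59.5]
eef_rot: [[-0.97, 0.242, 0.001], [0.242, 0.97, 0.0], [-0.001, 0.0, -1.0]]
ft_force: [-0.1, -0.4, 7.6]
gripper_width: 0.0
```

The bar is on its cushion at 7.6 N. I'll lift and go to the round button, 255 mm back along the strip.

```bash
python3 -m handwheel '[[[0,0,-0.005],[0,0,0],1],[[0,0,-0.015],[0,0,0],1],[[0,0,-0.025],[0,0,0],1],[[0,0,-0.020],[0,0,0],1],[[0,-0.042,0],[0,0,0],1],[[0,-0.0425,0],[0,0,0],1],[[0,-0.0425,0],[0,0,0],1],[[0,-0.0425,0],[0,0,0],1],[[0,-0.0425,0],[0,0,0],1],[[0,-0.0425,0],[0,0,0],1]]'; python3 -m handwheel '[[[0.0005,0,0],[0,0,0],1],[[0,0,0],[0,0,0],1],[[0,0,0],[0,0,0],1]]'
python3 - <<'E'
from h import *
from plant import *
s=sensors.observe()
for n in ["wrist","side"]:
    cv2.imwrite(f"pics/{n}3.png",capture(n)[:,:,::-1])
print(s['eef_pos'],s['ft_force'])
for nm,p in dict(m=[487.8,-83.8,70],r=[467.5,-165.8,75],b=[529,80.3,62]).items(): print(nm,proj('wrist',p),proj('side',p))
a=cv2.imread('pics/side3.png')[100:300,120:290]; cv2.imwrite('pics/side3z.png',cv2.resize(a,None,fx=3,fy=3,interpolation=cv2.INTER_CUBIC))
E
```

```text
time: 7.75
eef_pos: [467.0, -167.3, 124.3]
eef_rot: [[-0.97, 0.242, -0.001], [0.242, 0.97, 0.001], [0.001, 0.0, -1.0]]
ft_force: [0.3, -0.3, 0.6]
gripper_width: 0.0
time: 8.05
eef_pos: [467.5, -165.1, 124.2]
eef_rot: [[-0.97, 0.242, -0.001], [0.242, 0.97, 0.0], [0.001, 0.0, -1.0]]
ft_force: [-1.0, 0.7, -0.6]
gripper_width: 0.0
[ 467.51579155 -165.07082673  124.19701298] [-0.9982475   0.73181861 -0.57647305]
m [404.27855425 233.2967765 ] [203.98737543 222.6305441 ]
r [275.01307071 235.81191838] [193.95600786 244.81848258]
b [649.18550564 230.28290096] [220.0825043  186.62325061]
```

View pics/wrist3.png

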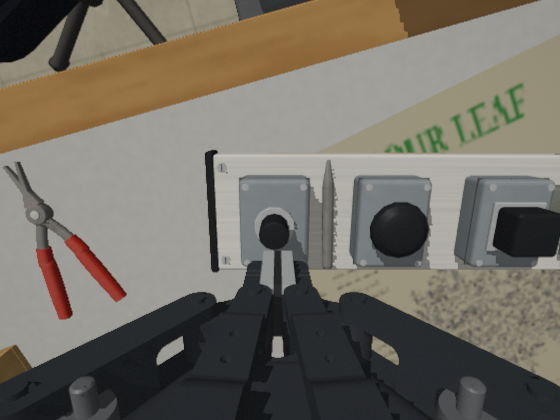

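View pics/side3z.png

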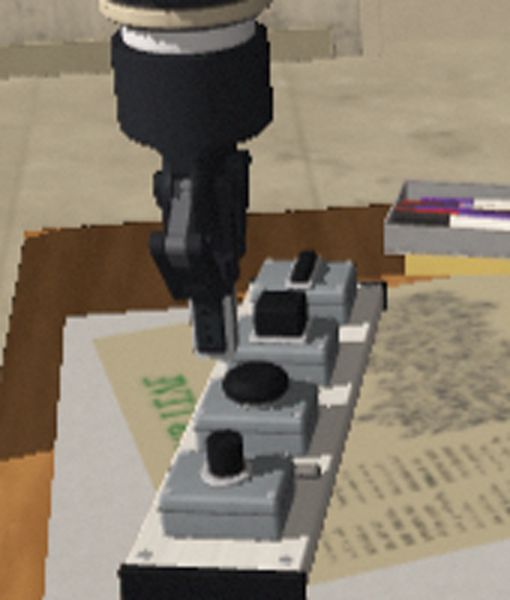

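Side view: the bar is down too and the square is unchanged. Wrist view: the round button is at (274,232), within a few px of where it was predicted. Pressing it now.

```bash
python3 -m handwheel '[[[0,-0.0005,0.015],[0,0,0],1],[[0,0,0.015],[0,0,0],1],[[0,0,0.010],[0,0,0],1],[[0,0,0.005],[0,0,0],1],[[0,0,0.002],[0,0,0],1],[[0,0,0.002],[0,0,0],1],[[0,0,0.002],[0,0,0],1]]'; python3 -m handwheel '[[[0,0,0.002],[0,0,0],1],[[0,0,0.002],[0,0,0],1],[[0,0,0.002],[0,0,0],1]]'; python3 -m handwheel '[[[0,0,0.002],[0,0,0],1],[[0,0,0.002],[0,0,0],1]]'
```

```text
time: 8.85
eef_pos: [467.8, -166.4, 73.7]
eef_rot: [[-0.97, 0.242, 0.001], [0.242, 0.97, -0.0], [-0.001, -0.0, -1.0]]
ft_force: [0.3, 1.2, 4.1]
gripper_width: -0.002
time: 9.15
eef_pos: [467.7, -166.4, 67.4]
eef_rot: [[-0.97, 0.242, 0.001], [0.242, 0.97, -0.0], [-0.001, -0.0, -1.0]]
ft_force: [0.7, 2.0, 2.9]
gripper_width: -0.002
time: 9.35
eef_pos: [467.7, -166.5, 63.2]
eef_rot: [[-0.97, 0.242, 0.001], [0.242, 0.97, -0.0], [-0.001, -0.0, -1.0]]
ft_force: [2.1, 2.3, 3.7]
gripper_width: -0.001
```

```bash
python3 -m handwheel '[[[0,0,0.002],[0,0,0],1],[[0,0,0.002],[0,0,0],1]]'
```

```text
time: 9.55
eef_pos: [467.8, -166.5, 59.4]
eef_rot: [[-0.97, 0.242, 0.001], [0.242, 0.97, -0.0], [-0.001, -0.0, -1.0]]
ft_force: [-0.1, 2.2, 6.7]
gripper_width: -0.004
```

```bash
python3 -m handwheel '[[[0,0,-0.005],[0,0,0],1],[[0,0,-0.015],[0,0,0],1],[[0,0,-0.030],[0,0,0],1],[[0,0,-0.040],[0,0,0],1],[[0,0,-0.030],[0,0,0],1],[[0.030,-0.02,0],[0,0,0],1],[[0.030,-0.02,0],[0,0,0],1],[[0.030,-0.02,0],[0,0,0],1],[[0,0,0],[0,0,0],1],[[0,0,0],[0,0,0],1]]'
python3 - <<'E'
from h import *
from plant import *
s=sensors.observe(); print(s['time'],s['eef_pos'],s['ft_force'])
for n in ["top","side"]:
    cv2.imwrite(f"pics/{n}4.png",capture(n)[:,:,::-1])
for nm,p in dict(m=[487.8,-83.8,70],r=[467.5,-165.8,62],b=[529,80.3,62]).items(): print(nm,proj('side',p))
a=cv2.imread('pics/side4.png')[150:300,150:260]; cv2.imwrite('pics/side4z.png',cv2.resize(a,None,fx=4,fy=4,interpolation=cv2.INTER_CUBIC))
E
```

```text
time: 10.55
eef_pos: [365.3, -203.0, 179.5]
eef_rot: [[-0.97, 0.244, -0.0], [0.244, 0.97, -0.0], [0.0, -0.0, -1.0]]
ft_force: [-0.0, -0.7, 1.1]
gripper_width: -0.001
10.55 [ 365.29051953 -203.03668743  179.49578958] [-0.01682509 -0.69381922  1.10674649]
m [203.98737543 222.6305441 ]
r [194.56189772 251.66330502]
b [220.0825043  186.62325061]
```

View pics/top4.png

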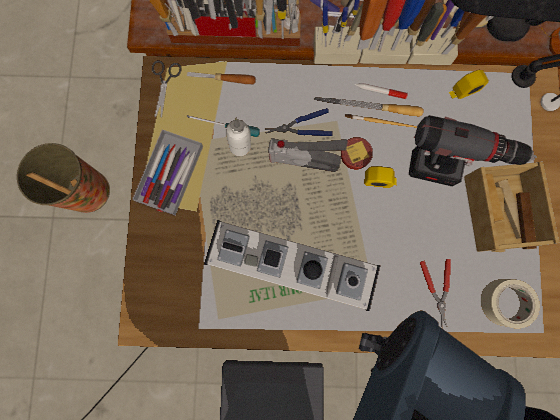

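View pics/side4z.png

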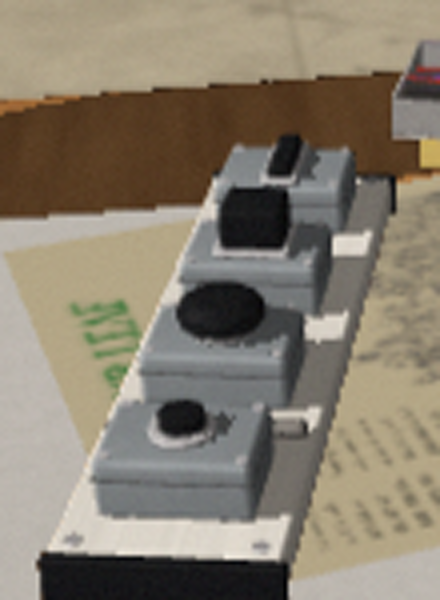

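The mushroom, bar and round button are all low at their collars. Now I'll compare before and after for the square and the loose things.

Run:
```python
from h import *
for n,(x0,y0,x1,y1) in [('side',(160,170,250,275)),('top',(200,215,380,315))]:
    for k in (0,4):
        im=cv2.imread(f'pics/{n}{k}.png'); m=np.zeros(im.shape[:2],np.uint8)
        m[y0:y1,x0:x1]=(im[y0:y1,x0:x1].max(2)<62)*255
        N,l,s,c=cv2.connectedComponentsWithStats(m,connectivity=4)
        for j in range(1,N):
            if s[j,4]>40: print(n,k,s[j],c[j].round(2))
    d=cv2.absdiff(cv2.imread(f'pics/{n}0.png'),cv2.imread(f'pics/{n}4.png')).max(2)
    m=cv2.morphologyEx((d>40).astype(np.uint8),cv2.MORPH_OPEN,np.ones((2,2)))
    N,l,s,c=cv2.connectedComponentsWithStats(m)
    print('diff',n,[s[j].tolist() for j in range(1,N) if s[j,4]>8])
```

```text
side 0 [217 178   9  16 117] [220.78 185.55]
side 0 [205 197  18  15 250] [213.36 204.1 ]
side 0 [229 207   4  19  50] [230.46 215.44]
side 0 [194 214  22  15 262] [204.57 221.06]
side 0 [221 229   5  21  61] [223.33 237.69]
side 0 [189 243  13  16 174] [194.79 250.63]
side 0 [213 254   5  21  67] [215.1  264.09]
side 4 [217 183   9  11  66] [221.11 188.15]
side 4 [205 197  18  15 250] [213.36 204.1 ]
side 4 [194 220  23  15 259] [205.13 227.39]
side 4 [222 229   4  18  44] [223.61 238.2 ]
side 4 [190 250  12   9  91] [195.37 254.02]
side 4 [213 254   5  21  56] [215.23 264.68]
diff side [[0, 0, 160, 205, 15250], [65, 30, 4, 5, 13], [330, 138, 9, 17, 80], [346, 160, 29, 7, 139], [387, 160, 29, 29, 157], [373, 166, 8, 2, 16], [162, 175, 5, 2, 10], [330, 175, 20, 10, 87], [228, 179, 29, 17, 301], [217, 180, 9, 12, 47], [185, 191, 22, 9, 105], [416, 190, 40, 43, 165], [328, 208, 19, 49, 548], [0, 214, 40, 11, 308], [194, 215, 23, 11, 146], [195, 226, 22, 11, 134], [459, 237, 7, 7, 19], [190, 244, 12, 9, 84], [116, 247, 21, 8, 102], [207, 252, 10, 7, 44]]
top 0 [204 220  17  45 120] [211
[... 437 characters left out ...]
312.19 269.22]
top 4 [336 264   9  28  41] [339.78 278.15]
top 4 [366 265  14  46 104] [372.82 287.52]
top 4 [348 276  10  10  73] [352.74 280.78]
diff top [[136, 57, 86, 118, 1894], [228, 59, 87, 7, 320], [155, 64, 8, 10, 67], [163, 71, 4, 8, 19], [299, 112, 31, 11, 85], [232, 120, 13, 13, 91], [279, 142, 6, 6, 28], [305, 150, 37, 23, 573], [158, 210, 46, 80, 2024], [227, 233, 15, 10, 90], [346, 266, 9, 8, 48], [233, 269, 23, 10, 102], [358, 279, 3, 7, 14], [119, 293, 40, 55, 793], [360, 311, 167, 109, 9205], [277, 334, 12, 18, 142], [354, 375, 48, 45, 1041], [429, 407, 8, 6, 20], [446, 408, 13, 12, 61], [436, 410, 4, 4, 10], [437, 410, 7, 9, 32], [406, 416, 7, 4, 17], [490, 418, 6, 2, 12]]
```

The square's mask is identical. There are other differences round the bottle and glue gun, possibly from the arm's shadow, so I'll look at them.

Run:
```python
import cv2,numpy as np
a=[cv2.imread(f'pics/side{k}.png')[120:310,290:470] for k in (0,4)]
b=[cv2.imread(f'pics/top{k}.png')[95:190,220:400] for k in (0,4)]
r=np.vstack([np.hstack(a),np.hstack(b)])
cv2.imwrite('pics/cmp.png',cv2.resize(r,None,fx=2.05,fy=2.05))
```

```text
(no output)
```

View pics/cmp.png

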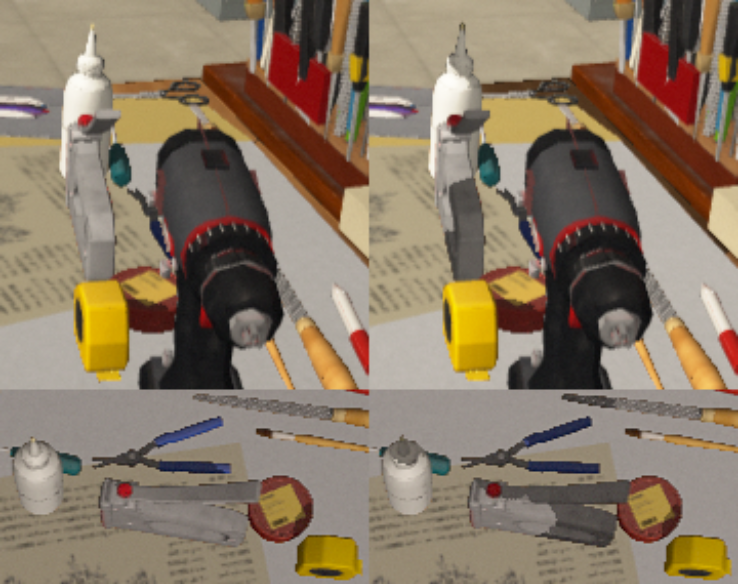

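The comparison shows only the arm's shadow on the gun, bottle and bench. The bottle, tin, tape measure and tools stand where they were. I'll hand in.

```bash
python3 -c "
from plant import ctrl,sensors
s=sensors.observe();print(s['time'],s['ft_force']);print(ctrl.job_done())"
```

```text
10.65 [ 0.42222365  0.43523666 -0.25542915]
the job is handed in; nothing more can be done
None
```

I pressed the mushroom head, then the long bar, then the small round button, each with the shut fingertips. Each slid at about 3–4 N and I pressed it on into its stop cushion, reading 6.7–7.6 N at the bottom. The hand then lifted off and backed away, and I handed the job in at 10.65 s.

- **Pressed heads:** the last side view shows all three low at their collars.
- **Square switch:** its head looks exactly the same in the side view before and after.
- **Loose things:** the stone, punch, tape measure, bottle and tin stand where they were. The other differences in the pictures looked like the arm's shadow.
- **Hand clear:** the wrist force was about zero before hand-in.
- **One reading that disagreed:** above the bar the measured position was about 3 mm off in y. It settled to within 2 mm after a short pause, before I pressed.

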